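# Clear the broken core plugs into the reject tub

### The arm

A 6-joint arm with a two-finger parallel gripper is mounted at the origin on the work surface. World frame = base frame: x ahead of the robot, y to its left, z up, the work surface at z = 0. Lengths are in mm, angles in rad, forces in N, time in s.
With the tool pointing down it reaches from about 250 to 725 mm from the base axis. Payload 9.7 kg.
Tool frame: the origin (TCP) lies midway between the tips of the shut fingers; the grasp point (between the pads) lies 19 mm behind it; z points along the fingers, y is the line along which they close (so a half turn about z gives the same grasp; the last joint's range is limited). The gripper opens to 85 mm and grips with 20 to 120 N. Pads are 22 mm wide; open, the fingers measure 114 mm over their backs; the gripper's body (76 mm by 85 mm) begins 54 mm behind the grasp point. The pads swing forward as they close: fully open they stand 13 mm farther back than shut.
Start: joints at [-1.26, 0.087, 0.176, 1.66, 0, 1.571], TCP at [168.198, -523.647, 231.284] pointing down, gripper open.
Joint ranges: [-3.13, 3.13], [-0.85, 1.81], [-1.15, 1.24], [-2.2, 2.28], [-1.44, 1.52], [-3.14, 3.14]. Speed limits (rad/s): [2.22, 2.22, 2.57, 3.14, 3.14, 3.14].

### API

Orientations are given as a rotation vector (axis times angle).
In Python, from workcell import manip gives the robot as it stands.
- The arm moves only by the shell command python3 -m jog 'ROWS' [FORCE]. ROWS is text: rows parted by semicolons, each of 7 numbers parted by spaces: the finger opening in cm, from 0 to 8.54, then the shift along the tool's x, y, z in cm, then the turn, a rotation vector about the tool's x, y, z in rad. A call has 1 to 10 rows; each row shifts and turns the commanded pose from where the row before left it, along the tool's axes as they then stand; what a row does not reach is not made up. A row lasts 1/12 s, in which the tool goes at most 41.7 mm and 7.16 degrees, less where a joint would pass 70% of its speed; a pose out of reach is approached as far as the arm can. A call is refused whole if a number of a shift passes 4.17 or a number of a turn 0.125, either way. A call with a gripper value outside its range is refused whole. The fingers move at their own pace and stop on an object; FORCE is the grip in N (left out, the last holds). Time passes only in rows, so rows that do not move let the fingers close. It gives the time, the measured TCP pose, the force, the opening and the grip force at its end, in the units of the state.
- manip.get_state(): the state, without advancing time (a new reading comes with each control period).
- manip.capture(name): name is "scene" or "top"; returns the picture (420x560x3 uint8, blue, green, red); there is no depth.
- manip.calibration(name): a dict with "K" (3x3 intrinsics, pixels), "k1" (the pictures are not rectified: a ray, as slopes to the right and down, at radius r is drawn at 1 + k1 r^2 times it, then the intrinsics apply), "view" (4x4, takes a point from world to camera coordinates). Camera axes: x right, y down, z forward; pixel columns grow to the right and rows downward; lengths in mm; the calibration is good to about 2 mm. A picture is of the moment at which its call begins. calibration takes no time and is no camera call.
- manip.hand_in(): hands the job in; it is judged then, once.
The state is a dict: "time": time; "q": joint angles; "joint_velocities": joint speeds; "joint_efforts": joint torques, N m; "tool_pos": TCP position; "ee_rot": TCP orientation; "contact_force": force on the tool from outside, world axes, zero at the start; "torque": the same for the moment, N m; "opening": finger opening in mm; "finger_force": force on a finger pad.
Only numpy, scipy, OpenCV 4.12 (cv2) and the standard library are available. Lean on these libraries where they do the work, as an engineer would, in place of code of your own. Each camera call takes 0.05 s, during which the arm holds its last target. There are 200 camera calls.

### The job

Pick out the three broken rock core plugs (the short ones with a tapered, broken end: two in the sloping viewing stand and one standing between the two jars) and drop them into the clear reject tub through its open half. Bring each plug down to the tub's mouth before you let it go, do not drop it from higher up. Leave the two whole plugs in their wells and leave the jars, bottle, beaker and spatula where they are.

Things in the scene. Friction and masses are not known exactly. Their poses are not given: they have to be found in the camera images.
- stand: Grey fixed stand, 320 mm along its y. Origin on the bench below the well mouths. Its top face (90 mm from lower to upper edge) rises away from the robot: its normal leans 35 degrees from vertical to the stand's -x. Four round wells, 33 mm across, 28 mm deep along the normal, mouths at x 0, z 60 mm, y -120, -40, 40, 120 mm. A lamp bar overhead blocks the straight way down.
- lamp_bar (a point): Middle of the underside of the stand's lamp bar, 206 mm above the bench, straight above the well mouths. The bar is 26 mm wide (stand's x), 320 mm long (y), 16 mm thick. So the gripper must come in from the robot's side, along the slope's normal. The bar's two arms stand behind the wells, 62 mm to the stand's +x, at y -150 and 150 mm.
- stub_a: Broken core plug of reddish stone, 30 mm in diameter, 64 mm long: straight for 56 mm, then tapering to 16 mm across at the broken end; about 0.1 kg. In one of the stand's wells (which one varies), broken end out, tilted with the well, 1.5 mm of play all round, 36 mm of it outside. Origin at the centre of the underside, z along its axis towards the other end.
- stub_b: Second broken plug, the same as stub_a, in another well of the stand. Origin at the centre of the underside, z along its axis towards the other end.
- stub_c: Third broken plug, the same as stub_a, standing upright with its broken end up on the scale card, midway between the two jars. Origin at the centre of the underside, z along its axis towards the other end.
- whole_a: Whole core plug of the same stone, 30 mm in diameter, 80 mm long, flat end; in one of the stand's wells, it stands out 52 mm from the face. To be left in its well. Origin at the centre of the underside, z along its axis towards the other end.
- whole_b: Second whole plug, the same as whole_a, in another well. To be left in its well. Origin at the centre of the underside, z along its axis towards the other end.
- tub: Clear plastic reject tub, fixed, outside 150 mm (own x) by 210 mm (own y) by 100 mm high, walls and floor 4 mm, with a 3 mm grid of ribs on the floor against rolling. Origin at the centre of its underside on the bench. A white cover 4 mm thick (top at 104 mm) closes its -x half, from x = -75 to -9 mm; the mouth is open at x = -9 to 71 mm and y = -101 to 101 mm.
- card: Brown photo-scale card, fixed on the bench, 90 mm (own x) by 200 mm (own y), 3 mm thick. Origin at the centre of its underside. The third broken plug stands near its middle, with a jar on either side of it, in line along the card's y.
- jar_a: White plastic jar with a cap, 50 mm in diameter, 80 mm high, loose, standing on the card at its +y side; its side is about 14 mm from the plug. Origin at the centre of its underside. Leave alone.
- jar_b: The same jar on the card's -y side. Leave alone.
- bottle: White plastic bottle, 60 mm in diameter, 120 mm high, loose, standing beside the stand at its rear. Origin at the centre of its underside. Leave alone.
- beaker: Small glass beaker, 60 mm in diameter, 80 mm high, loose, standing beside the stand at its rear. Origin at the centre of its underside. Leave alone.
- spatula: Steel spatula, 170 mm long, lying loose on the bench in front of the stand. Origin on its length, x axis along it. Leave alone. An open ring binder, at most 28 mm high, lies on the bench between it and the robot.
There are look-alikes about, which are no part of the job. What is shaped like the stub_c but black or blue is not meant.

How it is judged:
By the outcome, as a careful person would: the job done as asked, in the order asked, and still so for the second after the job is handed in, with the robot touching nothing.
It also fails if it takes over 72 s, if anything falls off the work surface, if the arm or the gripper's body presses on something with over 40 N, if the wrist force passes 120 N, or if a joint passes its speed limit or range.

## Working session

There is one attempt and no reset: what is moved stays moved. The work goes in short steps, Python scripts to look and compute and a shell command to move; the robot and the scene stay as the last step left them, time stands still between calls to the robot, and variables do not carry over. Pictures are saved under pics/ and viewed, at most 10 in all, crops included, and the job is handed in when it is done.

```bash
mkdir -p pics; python3 - <<'E'
from workcell import manip
import cv2,numpy as np
for n in("scene","top"):
    im=manip.capture(n); cv2.imwrite(f"pics/{n}0.png",im)
    c=manip.calibration(n); print(n,np.round(c["K"],1).tolist(),c["k1"],np.round(c["view"],3).tolist())
s=manip.get_state();print(s)
E
```

```text
scene [[501.8, 0.0, 280.3], [0.0, 501.8, 211.9], [0.0, 0.0, 1.0]] -0.02020396769758612 [[-0.044, 0.999, 0.001, 2.04], [0.551, 0.025, -0.834, -162.746], [-0.833, -0.036, -0.551, 1631.165], [0.0, 0.0, 0.0, 1.0]]
top [[527.5, 0.0, 282.9], [0.0, 527.5, 206.7], [0.0, 0.0, 1.0]] -0.10022985715090965 [[0.027, -1.0, 0.006, -0.362], [-0.991, -0.027, -0.13, 515.292], [0.13, -0.003, -0.991, 1529.207], [0.0, 0.0, 0.0, 1.0]]
{'time': 0.1, 'q': array([-1.25999912e+00,  8.73937239e-02,  1.75210319e-01,  1.65978710e+00,
       -1.71390997e-05,  1.57077617e+00]), 'joint_velocities': array([ 0.00197062, -0.00058688,  0.00181953, -0.00031413,  0.00069128,
       -0.00064488]), 'joint_efforts': array([ 2.95582031e-04, -5.21559227e+01,  4.65653265e+01,  1.59843208e-02,
        3.22321489e-05, -1.08333353e-05]), 'tool_pos': array([ 168.1333545 , -523.45877147,  230.65863292]), 'ee_rot': array([-3.10258785e+00, -4.86088740e-01,  3.11927781e-04]), 'contact_force': array([0.48921387, 0.78018391, 0.18907443]), 'torque': array([-0.01666486, -0.00233622,  0.04857072]), 'finger_force': 0.0, 'opening': 85.35760648724258}
```

View pics/scene0.png

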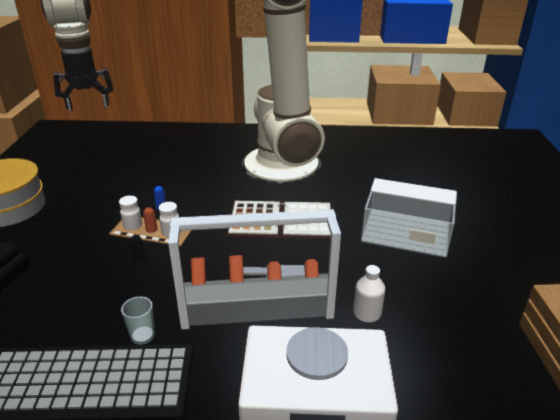

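View pics/top0.png

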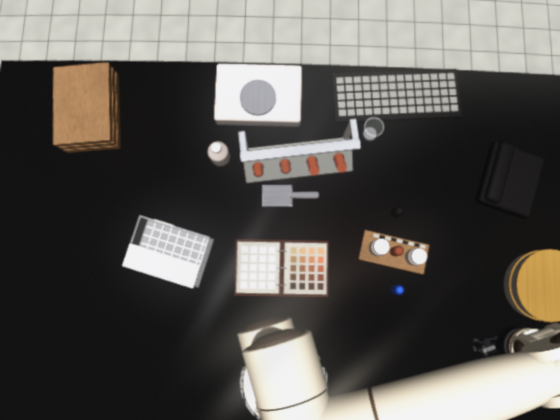

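The scene view shows red plugs in the wells at (198,271), (236,268), (274,271) and (312,270). Between the jars, the reddish plug at (150,219) is the candidate for stub_c; the look-alikes are blue at (159,196) and black at (136,245). In the top view the wells are at (340,161), (312,163), (285,166) and (258,169), stub_c is at (398,251), and the tub is at (168,252). The last two wells (the +y ones) look like the short plugs. I'll confirm that in one enlarged crop.

```bash
cat > h.py <<'E'
import numpy as np,cv2
from scipy.spatial.transform import Rotation as R
from workcell import manip
C={n:manip.calibration(n) for n in("scene","top")}
def ray(n,u,v):
    c=C[n];K=np.array(c["K"]);V=np.array(c["view"])
    p=cv2.undistortPoints(np.array([[[u,v]]],float),K,np.array([c["k1"],0,0,0,0.]))[0,0]
    return -V[:3,:3].T@V[:3,3], V[:3,:3].T@np.r_[p,1]
def onz(n,u,v,z):
    o,d=ray(n,u,v);return o+d*(z-o[2])/d[2]
def tri(a,b):
    (o,d),(p,e)=ray("scene",*a),ray("top",*b)
    s=np.linalg.lstsq(np.c_[d,-e],p-o,rcond=None)[0];A=o+s[0]*d;B=p+s[1]*e
    return (A+B)/2,np.linalg.norm(A-B)
def proj(n,P):
    c=C[n];V=np.array(c["view"])
    return cv2.projectPoints(np.array(P,float).reshape(-1,1,3),cv2.Rodrigues(V[:3,:3])[0],V[:3,3],np.array(c["K"]),np.array([c["k1"],0,0,0,0.]))[0][:,0]
def red(im):
    b,g,r=[im[...,i].astype(int) for i in range(3)]
    return ((r>70)&(r>1.8*g)&(r>1.8*b)).astype(np.uint8)
E
python3 - <<'E'
from h import *
s=cv2.imread("pics/scene0.png");t=cv2.imread("pics/top0.png")
f=lambda im,x,y,w,h,W,H:cv2.resize(im[y:y+h,x:x+w],(W,H),interpolation=cv2.INTER_CUBIC)
a=np.hstack([f(s,165,205,180,135,400,300),f(s,100,175,120,90,400,300)])
b=np.hstack([f(t,230,110,140,105,400,300),f(t,115,205,112,84,400,300)])
cv2.imwrite("pics/crop1.png",np.vstack([a,b]))
for n,im in(("scene",s),("top",t)):
    k,l,st,ce=cv2.connectedComponentsWithStats(red(im))
    for i in range(1,k):
        if st[i,4]>40 and 90<ce[i,0]<450 and 130<ce[i,1]<320: print(n,st[i],ce[i].round(1))
E
```

```text
scene [143 207  13  25 244] [149.5 219.2]
scene [229 255  15  27 345] [235.7 267.9]
scene [191 257  15  27 367] [197.8 270.3]
scene [305 259  14  18 210] [311.4 267.9]
scene [268 261  13  18 203] [273.7 270.1]
top [335 154  11  18 125] [339.9 162.5]
top [308 158  10  17 113] [312.7 165.7]
top [254 164   8  12  79] [257.7 168.9]
top [394 247   9   8  55] [397.8 250.4]
```

View pics/crop1.png

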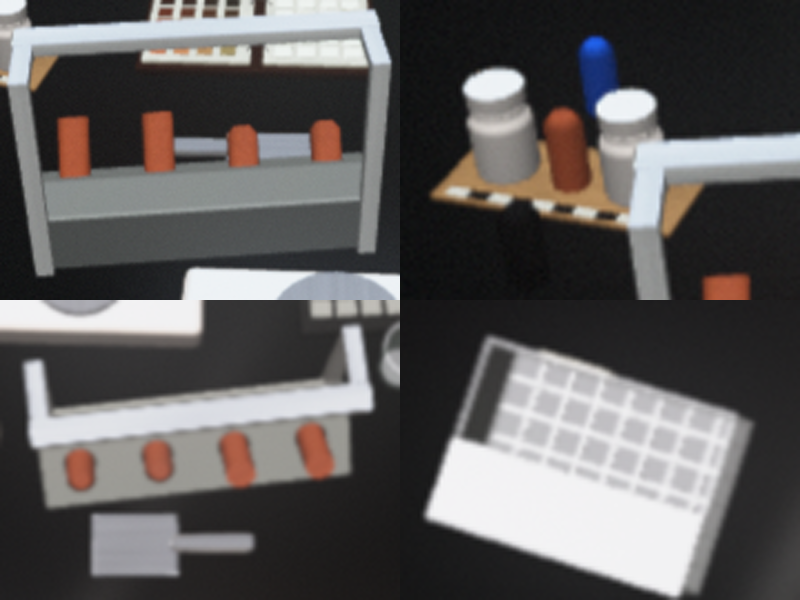

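The crop confirms it: the two +y wells (scene 274,271 and 312,270) hold short plugs with tapered ends. The other two are long and flat-ended. The tapered red plug between the jars is stub_c, and the blue and black ones are not meant. Next I'll measure the stand, tub and stub_c.

```bash
python3 - <<'E'
from h import *
t=cv2.imread("pics/top0.png");s=cv2.imread("pics/scene0.png")
def quad(m,roi):
    x,y,w,h=roi;mm=np.zeros_like(m);mm[y:y+h,x:x+w]=m[y:y+h,x:x+w]
    c=max(cv2.findContours(mm,cv2.RETR_EXTERNAL,cv2.CHAIN_APPROX_NONE)[0],key=cv2.contourArea)
    return c
g=t.min(2)
# bar top: bright
m=(g>165).astype(np.uint8); m=cv2.morphologyEx(m,cv2.MORPH_CLOSE,np.ones((3,3)))
c=quad(m,(228,125,140,45)); r=cv2.minAreaRect(c);print("bar area",cv2.contourArea(c),r)
mm=np.zeros_like(m);cv2.drawContours(mm,[c],-1,1,-1)
cols=range(252,346,6)
print([(u,*np.flatnonzero(mm[:,u])[[0,-1]]) for u in cols])
print("bar row extents",[(v,*np.flatnonzero(mm[v])[[0,-1]]) for v in range(145,162,2)if mm[v].any()])
# cover
c=quad((g>200).astype(np.uint8),(110,205,110,90));r=cv2.minAreaRect(c);print("cover",r)
p=[onz("top",*q,104)for q in cv2.boxPoints(r)];print(np.round(p,1))
print("cover centre",onz("top",*r[0],104).round(1))
# stub c
for z in(40,60):print("stubc",onz("top",397.8,250.4,z).round(1))
print("tri c",tri((149.5,208),(397.8,250.4)))
# jar caps
c=cv2.connectedComponentsWithStats((g>150).astype(np.uint8))
for i in range(1,c[0]):
    if 360<c[3][i,0]<435 and 230<c[3][i,1]<270 and c[2][i,4]>60:print("cap",c[2][i],onz("top",*c[3][i],80).round(1))
for n in C: print(n,ray(n,280,210)[0].round(0))
# scene plug tips: top rows
M=red(s)
for x0,w in((229,15),(191,15),(305,14),(268,13)):
    sub=M[250:290,x0:x0+w];print(x0,[(v+250,*(np.flatnonzero(sub[v])[[0,-1]]+x0)) for v in range(40) if sub[v].any()][::4])
Mt=red(t);
for x0 in(335,308,280,253):
    sub=Mt[150:185,x0:x0+13];v,u=np.nonzero(sub);print("top",x0,v.min()+150,v.max()+150,u.min()+x0,u.max()+x0,[(vv+150,*(np.flatnonzero(sub[vv])[[0,-1]]+x0)) for vv in sorted(set(v))][::3])
E
```

```text
bar area 1304.5 ((299.1799621582031, 142.92559814453125), (29.257200241088867, 119.77110290527344), 86.39153289794922)
[(252, np.int64(149), np.int64(160)), (258, np.int64(149), np.int64(159)), (264, np.int64(148), np.int64(158)), (270, np.int64(147), np.int64(158)), (276, np.int64(147), np.int64(157)), (282, np.int64(146), np.int64(156)), (288, np.int64(145), np.int64(156)), (294, np.int64(146), np.int64(155)), (300, np.int64(145), np.int64(154)), (306, np.int64(143), np.int64(154)), (312, np.int64(144), np.int64(153)), (318, np.int64(143), np.int64(152)), (324, np.int64(141), np.int64(152)), (330, np.int64(142), np.int64(151)), (336, np.int64(141), np.int64(150)), (342, np.int64(140), np.int64(150))]
bar row extents [(145, np.int64(240), np.int64(359)), (147, np.int64(240), np.int64(359)), (149, np.int64(241), np.int64(350)), (151, np.int64(241), np.int64(333)), (153, np.int64(240), np.int64(315)), (155, np.int64(240), np.int64(297)), (157, np.int64(241), np.int64(280)), (159, np.int64(241), np.int64(262)), (161, np.int64(243), np.int64(245))]
cover ((165.5971221923828, 251.0312194
[... 1686 characters left out ...]
p.int64(344))]
top 308 158 174 308 317 [(np.int64(158), np.int64(310), np.int64(313)), (np.int64(161), np.int64(308), np.int64(315)), (np.int64(164), np.int64(309), np.int64(315)), (np.int64(167), np.int64(310), np.int64(316)), (np.int64(170), np.int64(311), np.int64(317)), (np.int64(173), np.int64(313), np.int64(316))]
top 280 161 167 282 287 [(np.int64(161), np.int64(283), np.int64(285)), (np.int64(164), np.int64(282), np.int64(287)), (np.int64(167), np.int64(283), np.int64(284))]
top 253 164 175 254 261 [(np.int64(164), np.int64(255), np.int64(260)), (np.int64(167), np.int64(254), np.int64(261)), (np.int64(170), np.int64(255), np.int64(261)), (np.int64(173), np.int64(255), np.int64(261))]
```

```bash
cat > st.py <<'E'
from h import *
from scipy.optimize import least_squares
n0=np.array([-np.sin(np.radians(35)),0,np.cos(np.radians(35))])
def S(p,P): return R.from_euler('z',p[2]).apply(P)+np.r_[p[:2],0]
wells=[(-120,52),(-40,52),(40,36),(120,36)]
tips=np.array([np.r_[0,y,60]+n0*d for y,d in wells])
mids=np.array([np.r_[0,y,60]+n0*(d*.5) for y,d in wells])
E
python3 - <<'E'
from st import *
ts=np.array([(197.6,258.3),(235.7,256.3),(273.8,260.6),(311.5,258.6)])
bk=[(252,148.5),(276,146.3),(300,144.3),(324,141.6),(342,139.7)]
fr=[(252,160.5),(276,157.6),(300,154.8),(324,152.2),(342,150.2)]
B=np.array([onz("top",*q,222) for q in bk]);F=np.array([onz("top",*q,206) for q in fr])
for P in(B,F):
    k=np.polyfit(P[:,1],P[:,0],1);print("line x=a*y+b",k, "yaw",-np.arctan(k[0]))
L,Rr=onz("top",240,155,214),onz("top",359.5,146,214);print(L,Rr,(L+Rr)/2,np.linalg.norm(L-Rr))
def f(p):
    i=R.from_euler('z',-p[2])
    b=i.apply(B-np.r_[p[:2],0])[:,0]-13;g=i.apply(F-np.r_[p[:2],0])[:,0]+13
    e=[i.apply(L-np.r_[p[:2],0])[1]-160,i.apply(Rr-np.r_[p[:2],0])[1]+160]
    return np.r_[b/2.6/2,g/2.6/2,np.array(e)/2.6,(proj("scene",S(p,tips))-ts).ravel()]
r=least_squares(f,[680,20,-.05]);print(r.x,r.fun.round(1))
p=r.x;print("tip top px",proj("top",S(p,tips)).round(1),"mouth",proj("top",S(p,[[0,y,60] for y,_ in wells])).round(1))
print(S(p,[[0,y,60] for y,_ in wells]).round(1))
E
```

```text
line x=a*y+b [-1.29512318e-01  6.55786140e+02] yaw 0.12879539730081654
line x=a*y+b [-1.45819859e-01  6.29185612e+02] yaw 0.14479930439845304
[626.72996922 131.58742211 214.        ] [ 660.48320659 -186.07287315  214.        ] [643.6065879  -27.24272552 214.        ] 319.4485000943604
[ 6.46155404e+02 -2.56255175e+01  1.41578846e-01] [ 0.4  0.1 -0.2 -0.2 -0.2 -0.1 -0.   0.   0.   0.  -0.6 -0.3 -0.2 -0.2
 -0.1 -0.5 -0.   0.5 -0.4  0.2]
tip top px [[340.6 164.2]
 [313.  167.3]
 [284.8 168.2]
 [257.3 171.3]] mouth [[337.7 157.4]
 [310.9 160.4]
 [283.9 163.4]
 [256.9 166.4]]
[[ 663.1 -144.4   60. ]
 [ 651.8  -65.2   60. ]
 [ 640.5   14.    60. ]
 [ 629.2   93.2   60. ]]
```

```bash
cat > go.py <<'E'
from st import *
SP=[646.2,-25.6,.1416]
def frame(z,y):
    z=np.array(z,float)/np.linalg.norm(z);y=np.array(y,float);y-=z*(y@z);y/=np.linalg.norm(y)
    return R.from_matrix(np.c_[np.cross(y,z),y,z])
nw=R.from_euler('z',SP[2]).apply(n0); ys=R.from_euler('z',SP[2]).apply([0,1,0])
def well(y,d): return S(SP,[[0,y,60]])[0]+nw*d, frame(-nw,ys)
tx=np.array([.963,-.2685,0]);ty=np.array([.2685,.963,0])
def tub(y,z,x=31): return np.array([299.4,360,0])+tx*(75+x)+ty*y+[0,0,z], frame([0,0,-1],ty)
def stubc(z): return np.array([392.5,-322.5,z]),frame([0,0,-1],[.974,-.225,0])
def plan(tgt,N,flip=None):
    s=manip.get_state();p=s["tool_pos"];A=R.from_rotvec(s["ee_rot"]);P,B=tgt
    o=[B,B*R.from_euler('z',np.pi)]
    if flip is None:o.sort(key=lambda b:(A.inv()*b).magnitude())
    else:o=[o[flip]]
    w=(A.inv()*o[0]).as_rotvec()/N;t=A.inv().apply(P-p)
    M=sum(R.from_rotvec(w*k).as_matrix() for k in range(N));sh=np.linalg.solve(M,t)
    print("t=%.2f"%s["time"],"at",p.round(1),"q",s["q"].round(2),"F",s["contact_force"].round(1),"open %.1f ff %.1f"%(s["opening"],s["finger_force"]))
    print("to",P.round(1),"row: shift cm",(sh/10).round(3),"turn",w.round(4),"N",N,"max mm %.1f rad %.3f"%(np.linalg.norm(sh),np.linalg.norm(w)))
    q=p.copy();a=A;w_=[]
    for k in range(N):
        q=q+a.apply(sh);a=a*R.from_rotvec(w)
        if k%4==3:w_.append(q.round(0).tolist())
    print(w_)
E
python3 - <<'E'
from go import *
plan(well(120,150),20)
plan(well(120,150),20,0);plan(well(120,150),20,1)
E
```

```text
t=0.10 at [ 168.1 -523.5  230.7] q [-1.26  0.09  0.18  1.66 -0.    1.57] F [0.5 0.8 0.2] open 85.4 ff 0.0
to [544.1  81.1 182.9] row: shift cm [ 2.392 -2.519  0.946] turn [-0.0026  0.0305  0.0082] N 20 max mm 36.0 rad 0.032
[[231.0, -399.0, 197.0], [302.0, -275.0, 175.0], [379.0, -154.0, 165.0], [460.0, -35.0, 167.0], [544.0, 81.0, 183.0]]
t=0.10 at [ 168.1 -523.5  230.7] q [-1.26  0.09  0.18  1.66 -0.    1.57] F [0.5 0.8 0.2] open 85.4 ff 0.0
to [544.1  81.1 182.9] row: shift cm [ 4.103  3.2   -0.347] turn [-0.0448 -0.0039 -0.1421] N 20 max mm 52.2 rad 0.149
[[371.0, -551.0, 250.0], [555.0, -461.0, 272.0], [660.0, -284.0, 275.0], [655.0, -80.0, 247.0], [544.0, 81.0, 183.0]]
t=0.10 at [ 168.1 -523.5  230.7] q [-1.26  0.09  0.18  1.66 -0.    1.57] F [0.5 0.8 0.2] open 85.4 ff 0.0
to [544.1  81.1 182.9] row: shift cm [ 2.392 -2.519  0.946] turn [-0.0026  0.0305  0.0082] N 20 max mm 36.0 rad 0.032
[[231.0, -399.0, 197.0], [302.0, -275.0, 175.0], [379.0, -154.0, 165.0], [460.0, -35.0, 167.0], [544.0, 81.0, 183.0]]
```

```bash
python3 -m jog '6 2.39 -2.52 0.95 -0.003 0.03 0.008;6 2.39 -2.52 0.95 -0.003 0.03 0.008;6 2.39 -2.52 0.95 -0.003 0.03 0.008;6 2.39 -2.52 0.95 -0.003 0.03 0.008;6 2.39 -2.52 0.95 -0.003 0.03 0.008;6 2.39 -2.52 0.95 -0.003 0.03 0.008;6 2.39 -2.52 0.95 -0.003 0.03 0.008;6 2.39 -2.52 0.95 -0.003 0.03 0.008;6 2.39 -2.52 0.95 -0.003 0.03 0.008;6 2.39 -2.52 0.95 -0.003 0.03 0.008'
python3 -c "
from go import *
plan(well(120,150),10)"
```

```text
time: 0.93
tool_pos: [339.9, -212.9, 166.5]
ee_rot: [-3.068, -0.353, -0.47]
contact_force: [-0.1, -0.0, -0.1]
opening: 60.1
finger_force: 0.0
t=0.93 at [ 339.9 -212.9  166.5] q [-0.73 -0.5  -0.47  1.41  0.24  2.21] F [-0.1 -0.  -0.1] open 60.1 ff 0.0
to [544.1  81.1 182.9] row: shift cm [ 2.403 -2.506  0.921] turn [-0.0023  0.0308  0.0084] N 10 max mm 35.9 rad 0.032
[[419.0, -93.0, 163.0], [502.0, 24.0, 173.0]]
```

```bash
python3 -m jog '6 0 0 -0.5 0 0 -0.12;6 0 0 -0.5 0 0 -0.12;6 0 0 -0.5 0 0 -0.12;6 0 0 -0.5 0 0 -0.12;6 0 0 0 0 0 -0.12;6 0 0 0 0 0 -0.12;6 0 0 0 0 0 -0.12;6 0 0 0 0 0 -0.12;6 0 0 0 0 0 -0.12;6 0 0 0 0 0 -0.12'
python3 -m jog '6 0 0 0 0 0 -0.12;6 0 0 0 0 0 -0.12;6 0 0 0 0 0 -0.12;6 0 0 0 0 0 -0.12;6 0 0 0 0 0 -0.12;6 0 0 0 0 0 -0.12;6 0 0 0 0 0 -0.12;6 0 0 0 0 0 -0.12;6 0 0 0 0 0 -0.12;6 0 0 0 0 0 -0.12' >/dev/null
python3 -c "
from go import *
plan(well(120,150),10,0)"
```

```text
time: 1.77
tool_pos: [333.6, -215.4, 185.9]
ee_rot: [2.23, 1.948, 0.384]
contact_force: [-0.3, 0.8, -0.1]
opening: 60.2
finger_force: 0.0
t=2.60 at [ 333.6 -215.4  185.9] q [-0.74 -0.5  -0.43  1.45  0.24 -0.21] F [-0.6 -0.6  0.2] open 59.8 ff 0.0
to [544.1  81.1 182.9] row: shift cm [-1.211  3.33   1.019] turn [-0.0092 -0.0302 -0.0645] N 10 max mm 36.9 rad 0.072
[[438.0, -112.0, 185.0], [516.0, 13.0, 184.0]]
```

```bash
python3 -m jog '6 -1.21 3.33 1.02 -0.009 -0.03 -0.0645;6 -1.21 3.33 1.02 -0.009 -0.03 -0.0645;6 -1.21 3.33 1.02 -0.009 -0.03 -0.0645;6 -1.21 3.33 1.02 -0.009 -0.03 -0.0645;6 -1.21 3.33 1.02 -0.009 -0.03 -0.0645;6 -1.21 3.33 1.02 -0.009 -0.03 -0.0645;6 -1.21 3.33 1.02 -0.009 -0.03 -0.0645;6 -1.21 3.33 1.02 -0.009 -0.03 -0.0645;6 -1.21 3.33 1.02 -0.009 -0.03 -0.0645;6 -1.21 3.33 1.02 -0.009 -0.03 -0.0645'
python3 -c "
from go import *
plan(well(120,60),4,0)"
```

```text
time: 3.43
tool_pos: [546.2, 81.7, 183.1]
ee_rot: [-0.176, 2.526, 0.054]
contact_force: [1.0, -0.8, 0.8]
opening: 60.1
finger_force: 0.0
t=3.43 at [546.2  81.7 183.1] q [ 0.15 -0.53 -0.58  0.92 -0.01  0.01] F [ 1.  -0.8  0.8] open 60.1 ff 0.0
to [595.2  88.3 109.1] row: shift cm [ 0.047 -0.006  2.222] turn [-0.0006 -0.0001 -0.0005] N 4 max mm 22.2 rad 0.001
[[595.0, 88.0, 109.0]]
```

```bash
python3 -m jog '6 0.05 0 2.22 0 0 0;6 0.05 0 2.22 0 0 0;6 0.05 0 2.22 0 0 0;6 0.05 0 2.22 0 0 0;6 0 0 0 0 0 0;6 0 0 0 0 0 0'
python3 - <<'E'
from go import *
s=manip.capture("scene");t=manip.capture("top")
f=lambda im,x,y,w,h,W,H:cv2.resize(im[y:y+h,x:x+w],(W,H),interpolation=cv2.INTER_CUBIC)
cv2.imwrite("pics/crop2.png",np.hstack([f(s,250,190,100,110,400,440),f(t,220,120,90,99,400,440)]))
plan(well(120,3),4,0)
E
```

```text
time: 3.93
tool_pos: [593.7, 86.4, 107.3]
ee_rot: [-0.172, 2.531, 0.054]
contact_force: [0.3, 0.3, 0.3]
opening: 60.1
finger_force: 0.0
t=4.03 at [594.6  86.4 110.1] q [ 0.15 -0.38 -0.62  0.72 -0.01  0.01] F [ 0.7 -0.6 -0.1] open 60.0 ff 0.0
to [627.6  93.   62.5] row: shift cm [-0.005  0.049  1.458] turn [-0.0008 -0.0003 -0.0013] N 4 max mm 14.6 rad 0.002
[[628.0, 93.0, 62.0]]
```

View pics/crop2.png

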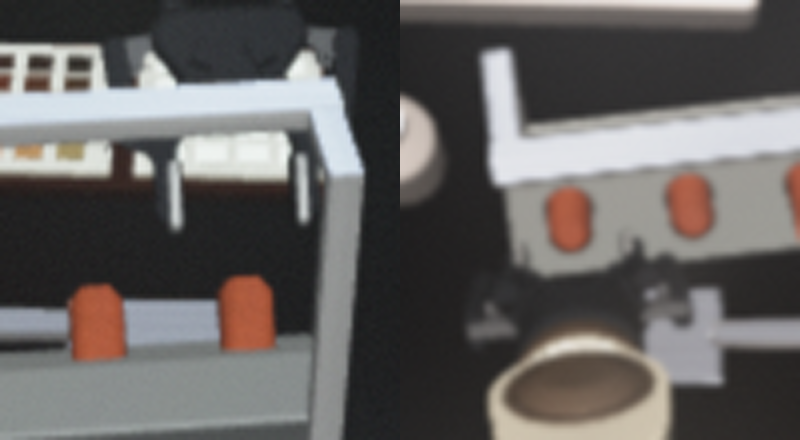

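Crop 2 shows the open fingers (crop 174 and 303) straddling the +y stub at crop x 247 in the scene view. The planned path along the normal shifts right enough to centre them.

```bash
python3 -m jog '6 0 0.05 1.44 0 0 0;6 0 0.05 1.44 0 0 0;6 0 0.05 1.44 0 0 0;6 0 0.05 1.44 0 0 0;6 0 0 0 0 0 0;2 0 0 0 0 0 0;2 0 0 0 0 0 0;2 0 0 0 0 0 0;2 0 0 0 0 0 0;2 0 0 0 0 0 0' 40
python3 -m jog '2 0 0 0 0 0 0;2 0 0 0 0 0 0;2 0 0 0 0 0 0'
```

```text
time: 4.87
tool_pos: [627.5, 92.9, 63.9]
ee_rot: [-0.171, 2.525, 0.054]
contact_force: [-5.4, -0.5, 6.4]
opening: 28.4
finger_force: 39.5
time: 5.12
tool_pos: [627.5, 92.9, 63.9]
ee_rot: [-0.171, 2.525, 0.054]
contact_force: [-5.0, -1.4, 7.9]
opening: 28.9
finger_force: 39.5
```

```bash
python3 -m jog '2 0 0 -0.5 0 0 0;2 0 0 -1 0 0 0;2 0 0 -1 0 0 0;2 0 0 -1 0 0 0;2 0 0 -1.5 0 0 0;2 0 0 -2 0 0 0;2 0 0 -2 0 0 0;2 0 0 -2 0 0 0;2 0 0 -2 0 0 0;2 0 0 -2 0 0 0' 60
python3 - <<'E'
from go import *
plan(tub(50,180),10)
E
```

```text
time: 5.95
tool_pos: [540.5, 81.1, 186.0]
ee_rot: [-0.172, 2.528, 0.054]
contact_force: [-0.7, -0.2, -0.1]
opening: 28.1
finger_force: 59.5
t=5.95 at [540.5  81.1 186. ] q [ 0.15 -0.55 -0.58  0.93 -0.01  0.02] F [-0.7 -0.2 -0.1] open 28.1 ff 59.5
to [414.9 379.7 180. ] row: shift cm [ 1.389  2.94  -0.353] turn [0.0124 0.06   0.0395] N 10 max mm 32.7 rad 0.073
[[477.0, 194.0, 173.0], [430.0, 316.0, 175.0]]
```

```bash
python3 -m jog '2 1.39 2.94 -0.35 0.0124 0.06 0.0395;2 1.39 2.94 -0.35 0.0124 0.06 0.0395;2 1.39 2.94 -0.35 0.0124 0.06 0.0395;2 1.39 2.94 -0.35 0.0124 0.06 0.0395;2 1.39 2.94 -0.35 0.0124 0.06 0.0395;2 1.39 2.94 -0.35 0.0124 0.06 0.0395;2 1.39 2.94 -0.35 0.0124 0.06 0.0395;2 1.39 2.94 -0.35 0.0124 0.06 0.0395;2 1.39 2.94 -0.35 0.0124 0.06 0.0395;2 1.39 2.94 -0.35 0.0124 0.06 0.0395'
python3 - <<'E'
from go import *
t=manip.capture("top");s=manip.capture("scene")
f=lambda im,x,y,w,h,W,H:cv2.resize(im[y:y+h,x:x+w],(W,H),interpolation=cv2.INTER_CUBIC)
cv2.imwrite("pics/crop3.png",np.hstack([f(s,340,110,150,165,400,440),f(t,100,170,150,165,400,440)]))
plan(tub(50,65),5)
E
```

```text
time: 6.78
tool_pos: [414.9, 381.2, 179.6]
ee_rot: [-0.428, -3.11, 0.0]
contact_force: [0.9, 0.7, 0.6]
opening: 28.2
finger_force: 59.6
t=6.88 at [415.7 383.1 176.9] q [0.74 0.11 0.1  1.56 0.   1.01] F [-0.2 -0.9 -2.6] open 27.9 ff 59.8
to [414.9 379.7  65. ] row: shift cm [-0.009 -0.067  2.239] turn [-0.0005 -0.0009  0.0002] N 5 max mm 22.4 rad 0.001
[[415.0, 380.0, 87.0]]
```

View pics/crop3.png

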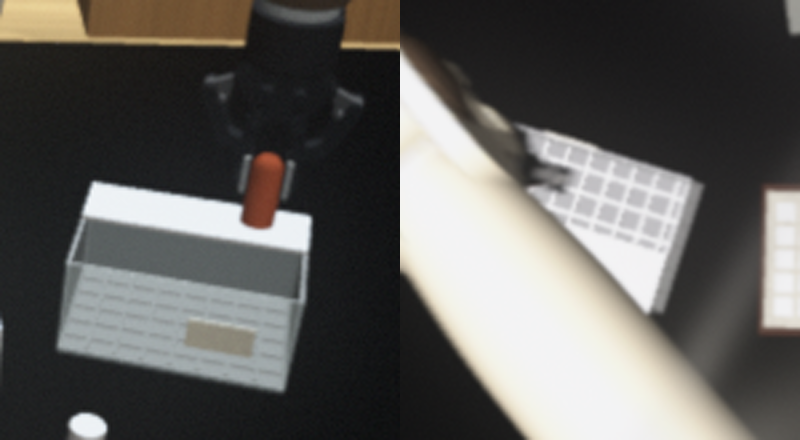

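The stub hangs vertically in the fingers over the tub's open half, at crop (262,190). Next I lower it into the mouth and release.

```bash
python3 -m jog '2 0 -0.07 2.2 0 0 0;2 0 -0.07 2.2 0 0 0;2 0 -0.07 2.2 0 0 0;2 0 -0.07 2.2 0 0 0;2 0 -0.05 1.8 0 0 0;2 0 0 0 0 0 0;5 0 0 0 0 0 0;5 0 0 0 0 0 0;5 0 0 0 0 0 0;5 0 0 0 0 0 0'
python3 -m jog '5 0 0 -2 0 0 0;5 0 0 -3 0 0 0;5 0 0 -4 0 0 0;5 0 0 -4 0 0 0;5 0 0 0 0 0 0'
python3 - <<'E'
from go import *
plan(well(40,130),10,0)
E
```

```text
time: 7.72
tool_pos: [416.2, 377.2, 74.4]
ee_rot: [0.426, 3.111, 0.004]
contact_force: [-0.2, 0.1, -0.1]
opening: 50.0
finger_force: 0.0
time: 8.13
tool_pos: [417.2, 378.3, 212.0]
ee_rot: [0.425, 3.105, 0.015]
contact_force: [0.0, 1.3, 1.4]
opening: 50.2
finger_force: 0.0
t=8.13 at [417.2 378.3 212. ] q [0.74 0.1  0.15 1.61 0.   1.01] F [0.  1.3 1.4] open 50.2 ff 0.0
to [566.7   3.5 166.5] row: shift cm [-1.678 -3.651  0.859] turn [-0.0118 -0.0593 -0.0403] N 10 max mm 41.1 rad 0.073
[[455.0, 222.0, 181.0], [523.0, 73.0, 166.0]]
```

```bash
python3 -m jog '6 -1.68 -3.65 0.86 -0.012 -0.059 -0.04;6 -1.68 -3.65 0.86 -0.012 -0.059 -0.04;6 -1.68 -3.65 0.86 -0.012 -0.059 -0.04;6 -1.68 -3.65 0.86 -0.012 -0.059 -0.04;6 -1.68 -3.65 0.86 -0.012 -0.059 -0.04;6 -1.68 -3.65 0.86 -0.012 -0.059 -0.04;6 -1.68 -3.65 0.86 -0.012 -0.059 -0.04;6 -1.68 -3.65 0.86 -0.012 -0.059 -0.04;6 -1.68 -3.65 0.86 -0.012 -0.059 -0.04;6 -1.68 -3.65 0.86 -0.012 -0.059 -0.04'
python3 - <<'E'
from go import *
plan(well(40,60),4,0)
E
```

```text
time: 8.97
tool_pos: [564.9, -0.5, 159.7]
ee_rot: [-0.182, 2.532, 0.049]
contact_force: [1.4, 1.4, -1.0]
opening: 60.2
finger_force: 0.0
t=8.97 at [ 5.649e+02 -5.000e-01  1.597e+02] q [-0.05 -0.48 -0.59  0.87  0.11 -0.16] F [ 1.4  1.4 -1. ] open 60.2 ff 0.0
to [606.5   9.1 109.1] row: shift cm [-0.153  0.096  1.645] turn [-0.0011 -0.0017  0.0008] N 4 max mm 16.5 rad 0.002
[[606.0, 9.0, 109.0]]
```

```bash
python3 -m jog '6 -0.15 0.1 1.64 -0.001 -0.002 0.001;6 -0.15 0.1 1.64 -0.001 -0.002 0.001;6 -0.15 0.1 1.64 -0.001 -0.002 0.001;6 -0.15 0.1 1.64 -0.001 -0.002 0.001;6 0 0 0 0 0 0;6 0 0 0 0 0 0'
python3 - <<'E'
from go import *
plan(well(40,4.5),4,0)
E
```

```text
time: 9.47
tool_pos: [605.2, 11.3, 107.1]
ee_rot: [-0.175, 2.531, 0.058]
contact_force: [-0.8, -0.7, 0.6]
opening: 59.9
finger_force: 0.0
t=9.47 at [605.2  11.3 107.1] q [-0.03 -0.36 -0.61  0.72  0.1  -0.13] F [-0.8 -0.7  0.6] open 59.9 ff 0.0
to [638.   13.6  63.7] row: shift cm [-0.053 -0.058  1.358] turn [ 0.0001 -0.0014 -0.001 ] N 4 max mm 13.6 rad 0.002
[[638.0, 14.0, 64.0]]
```

```bash
python3 -m jog '6 -0.03 -0.04 1.36 0 0 0;6 -0.03 -0.04 1.36 0 0 0;6 -0.03 -0.04 1.36 0 0 0;6 -0.03 -0.04 1.36 0 0 0;6 0 0 0 0 0 0;2 0 0 0 0 0 0;2 0 0 0 0 0 0;2 0 0 0 0 0 0;2 0 0 0 0 0 0;2 0 0 0 0 0 0' 40
python3 -m jog '2 0 0 0 0 0 0;2 0 0 0 0 0 0;2 0 0 0 0 0 0'
```

```text
time: 10.3
tool_pos: [637.9, 14.3, 65.1]
ee_rot: [-0.174, 2.528, 0.058]
contact_force: [-4.4, 0.8, 8.0]
opening: 28.5
finger_force: 39.5
time: 10.55
tool_pos: [637.9, 14.2, 65.2]
ee_rot: [-0.174, 2.528, 0.058]
contact_force: [-5.5, 1.0, 7.1]
opening: 28.8
finger_force: 39.5
```

```bash
python3 -m jog '2 0 0 -0.5 0 0 0;2 0 0 -1 0 0 0;2 0 0 -1 0 0 0;2 0 0 -1 0 0 0;2 0 0 -1.5 0 0 0;2 0 0 -2 0 0 0;2 0 0 -2 0 0 0;2 0 0 -2 0 0 0;2 0 0 -2 0 0 0;2 0 0 -2 0 0 0' 60
python3 - <<'E'
from go import *
plan(tub(-10,180),12)
E
```

```text
time: 11.38
tool_pos: [551.3, 2.0, 187.7]
ee_rot: [-0.174, 2.531, 0.058]
contact_force: [0.4, -0.4, -1.1]
opening: 27.9
finger_force: 59.5
t=11.38 at [551.3   2.  187.7] q [-0.05 -0.52 -0.56  0.94  0.11 -0.16] F [ 0.4 -0.4 -1.1] open 27.9 ff 59.5
to [398.8 321.9 180. ] row: shift cm [ 1.397  2.614 -0.344] turn [0.0106 0.0497 0.0331] N 12 max mm 29.8 rad 0.061
[[487.0, 101.0, 173.0], [435.0, 209.0, 171.0], [399.0, 322.0, 180.0]]
```

```bash
python3 -m jog '2 1.4 2.61 -0.34 0.0106 0.0497 0.033;2 1.4 2.61 -0.34 0.0106 0.0497 0.033;2 1.4 2.61 -0.34 0.0106 0.0497 0.033;2 1.4 2.61 -0.34 0.0106 0.0497 0.033;2 1.4 2.61 -0.34 0.0106 0.0497 0.033;2 1.4 2.61 -0.34 0.0106 0.0497 0.033;2 1.4 2.61 -0.34 0.0106 0.0497 0.033;2 1.4 2.61 -0.34 0.0106 0.0497 0.033;2 1.4 2.61 -0.34 0.0106 0.0497 0.033;2 1.4 2.61 -0.34 0.0106 0.0497 0.033'
python3 -m jog '2 1.4 2.61 -0.34 0.0106 0.0497 0.033;2 1.4 2.61 -0.34 0.0106 0.0497 0.033;2 0 0 0 0 0 0'
python3 - <<'E'
from go import *
plan(tub(-10,70),5)
s=manip.capture("scene")
cv2.imwrite("pics/crop4.png",cv2.resize(s[110:275,340:490],(500,550),interpolation=cv2.INTER_CUBIC))
E
```

```text
time: 12.22
tool_pos: [414.8, 265.4, 173.7]
ee_rot: [0.313, 3.025, 0.01]
contact_force: [0.6, -0.4, -0.5]
opening: 27.8
finger_force: 59.6
time: 12.47
tool_pos: [399.0, 324.9, 177.8]
ee_rot: [-0.424, -3.109, 0.001]
contact_force: [0.4, 0.1, -1.0]
opening: 27.9
finger_force: 59.7
t=12.47 at [399.  324.9 177.8] q [ 0.68 -0.01 -0.03  1.56  0.    0.95] F [ 0.4  0.1 -1. ] open 27.9 ff 59.7
to [398.8 321.9  70. ] row: shift cm [-0.016 -0.058  2.156] turn [-0.0002 -0.0007  0.0002] N 5 max mm 21.6 rad 0.001
[[399.0, 323.0, 92.0]]
```

View pics/crop4.png

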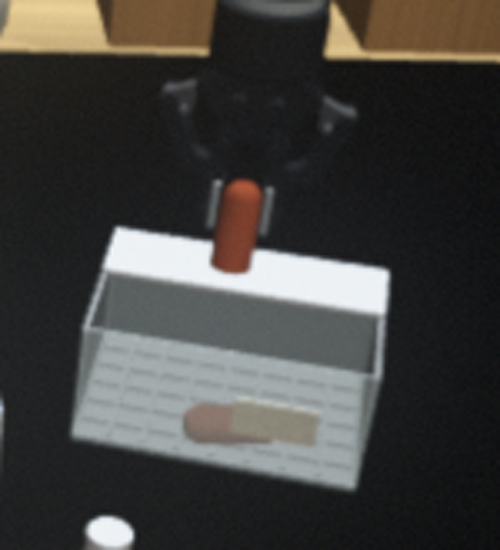

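The first plug lies in the tub near its far wall, at about crop (230,425). The second hangs above the open half at crop (238,225). I'll release it more to the -y side.

```bash
python3 - <<'E'
from go import *
plan(tub(-55,75,27),6)
E
```

```text
t=12.52 at [399.5 323.  177.8] q [ 0.68 -0.01 -0.03  1.56 -0.    0.95] F [ 0.4 -0.7 -1.7] open 28.0 ff 59.7
to [382.9 279.6  75. ] row: shift cm [ 0.073 -0.769  1.714] turn [-0.0003 -0.0002  0.0004] N 6 max mm 18.8 rad 0.001
[[388.0, 294.0, 109.0]]
```

Lateral first, then down.

```bash
python3 -m jog '2 0.2 -2.3 0 0 0 0;2 0.2 -2.3 0 0 0 0;2 0 0 2 0 0 0;2 0 0 2.1 0 0 0;2 0 0 2.1 0 0 0;2 0 0 2.1 0 0 0;2 0 0 1.8 0 0 0;2 0 0 0 0 0 0;4.4 0 0 0 0 0 0;4.4 0 0 0 0 0 0'
python3 -m jog '4.4 0 0 0 0 0 0;4.4 0 0 0 0 0 0;4.4 0 0 -2 0 0 0;4.4 0 0 -3 0 0 0;4.4 0 0 -4 0 0 0;4.4 0 0 -4 0 0 0;4.4 0 0 0 0 0 0'
python3 - <<'E'
from go import *
plan(stubc(200),20,0);plan(stubc(200),20,1)
E
```

```text
time: 13.35
tool_pos: [384.3, 278.1, 78.8]
ee_rot: [0.425, 3.11, 0.001]
contact_force: [-0.8, -0.1, -0.4]
opening: 44.4
finger_force: 0.0
time: 13.93
tool_pos: [385.6, 279.6, 215.6]
ee_rot: [0.423, 3.104, 0.011]
contact_force: [1.5, 1.1, 1.1]
opening: 43.8
finger_force: 0.0
t=13.93 at [385.6 279.6 215.6] q [ 0.63 -0.11 -0.05  1.62 -0.    0.9 ] F [1.5 1.1 1.1] open 43.8 ff 0.0
to [ 392.5 -322.5  200. ] row: shift cm [-2.81  -1.774  0.077] turn [ 0.0006 -0.      0.0763] N 20 max mm 33.2 rad 0.076
[[463.0, 172.0, 213.0], [504.0, 46.0, 210.0], [506.0, -86.0, 206.0], [467.0, -213.0, 203.0], [392.0, -322.0, 200.0]]
t=13.93 at [385.6 279.6 215.6] q [ 0.63 -0.11 -0.05  1.62 -0.    0.9 ] F [1.5 1.1 1.1] open 43.8 ff 0.0
to [ 392.5 -322.5  200. ] row: shift cm [ 1.567 -2.977  0.06 ] turn [ 0.      0.0006 -0.0807] N 20 max mm 33.6 rad 0.081
[[306.0, 172.0, 212.0], [265.0, 44.0, 208.0], [267.0, -90.0, 205.0], [311.0, -216.0, 203.0], [392.0, -322.0, 200.0]]
```

```bash
python3 -m jog '7 -2.81 -1.77 0.08 0 0 0.0763;7 -2.81 -1.77 0.08 0 0 0.0763;7 -2.81 -1.77 0.08 0 0 0.0763;7 -2.81 -1.77 0.08 0 0 0.0763;7 -2.81 -1.77 0.08 0 0 0.0763;7 -2.81 -1.77 0.08 0 0 0.0763;7 -2.81 -1.77 0.08 0 0 0.0763;7 -2.81 -1.77 0.08 0 0 0.0763;7 -2.81 -1.77 0.08 0 0 0.0763;7 -2.81 -1.77 0.08 0 0 0.0763'
python3 -m jog '7 -2.81 -1.77 0.08 0 0 0.0763;7 -2.81 -1.77 0.08 0 0 0.0763;7 -2.81 -1.77 0.08 0 0 0.0763;7 -2.81 -1.77 0.08 0 0 0.0763;7 -2.81 -1.77 0.08 0 0 0.0763;7 -2.81 -1.77 0.08 0 0 0.0763;7 -2.81 -1.77 0.08 0 0 0.0763;7 -2.81 -1.77 0.08 0 0 0.0763;7 -2.81 -1.77 0.08 0 0 0.0763;7 -2.81 -1.77 0.08 0 0 0.0763'
python3 - <<'E'
from go import *
plan(stubc(120),4)
E
```

```text
time: 14.77
tool_pos: [508.8, -22.7, 199.9]
ee_rot: [1.557, 2.726, 0.001]
contact_force: [1.1, 0.2, 0.9]
opening: 69.9
finger_force: 0.0
time: 15.6
tool_pos: [390.7, -324.9, 192.0]
ee_rot: [2.46, 1.951, 0.0]
contact_force: [0.2, -0.2, 0.3]
opening: 69.6
finger_force: 0.0
t=15.60 at [ 390.7 -324.9  192. ] q [-0.69 -0.03 -0.02  1.58 -0.    1.11] F [ 0.2 -0.2  0.3] open 69.6 ff 0.0
to [ 392.5 -322.5  120. ] row: shift cm [0.071 0.029 1.799] turn [ 0.0004  0.0003 -0.0008] N 4 max mm 18.0 rad 0.001
[[392.0, -322.0, 120.0]]
```

```bash
python3 -m jog '7 0.07 0.03 1.8 0 0 0;7 0.07 0.03 1.8 0 0 0;7 0.07 0.03 1.8 0 0 0;7 0.07 0.03 1.8 0 0 0;7 0 0 0 0 0 0;7 0 0 0 0 0 0'
python3 - <<'E'
from go import *
s=manip.capture("scene");t=manip.capture("top")
f=lambda im,x,y,w,h,W,H:cv2.resize(im[y:y+h,x:x+w],(W,H),interpolation=cv2.INTER_CUBIC)
cv2.imwrite("pics/crop5.png",np.hstack([f(s,100,140,100,110,400,440),f(s,340,160,140,110,400,314) if 0 else cv2.resize(s[130:295,340:490],(400,440),interpolation=cv2.INTER_CUBIC)]))
plan(stubc(26),5)
P=manip.get_state()["tool_pos"];print(proj("scene",[P,[392.5,-322.5,67],[392.5,-322.5,3]]),proj("scene",np.r_[P[:2],67]))
M=red(s);M[:, :140]=0;M[:,160:]=0;M[:195]=0;M[240:]=0;v,u=np.nonzero(M);print([(a,u[v==a].min(),u[v==a].max()) for a in sorted(set(v))][::3])
E
```

```text
time: 16.1
tool_pos: [393.0, -320.8, 119.6]
ee_rot: [2.458, 1.956, -0.0]
contact_force: [0.0, -0.5, -0.1]
opening: 70.2
finger_force: 0.0
t=16.20 at [ 393.7 -321.3  120.9] q [-0.68 -0.03 -0.16  1.44 -0.    1.11] F [-0.1 -0.2  0.4] open 70.0 ff 0.0
to [ 392.5 -322.5   26. ] row: shift cm [-0.027 -0.021  1.899] turn [0.0005 0.0002 0.0002] N 5 max mm 19.0 rad 0.001
[[393.0, -322.0, 45.0]]
[[145.40469767 189.88886103]
 [148.18761033 207.76940518]
 [151.71042349 228.23983874]] [[148.51483235 208.04362411]]
[(np.int64(207), np.int64(148), np.int64(149)), (np.int64(210), np.int64(144), np.int64(153)), (np.int64(213), np.int64(143), np.int64(153)), (np.int64(216), np.int64(144), np.int64(154)), (np.int64(219), np.int64(145), np.int64(154)), (np.int64(222), np.int64(145), np.int64(155)), (np.int64(225), np.int64(146), np.int64(155)), (np.int64(228), np.int64(146), np.int64(156)), (np.int64(231), np.int64(148), np.int64(153))]
```

View pics/crop5.png

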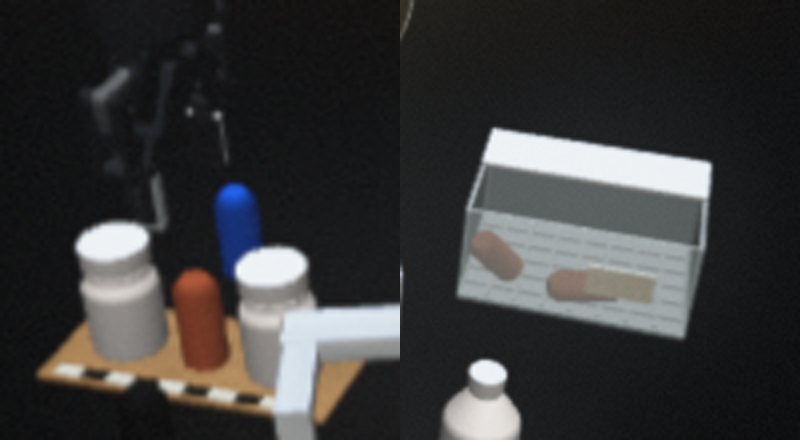

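Both stubs are in the tub, at crop (495,255) and (600,285). The fingers are in line with the red stub_c (crop 200,320) between the jars, and its projected position matches within 1 px.

```bash
python3 -m jog '7 -0.03 -0.02 1.9 0 0 0;7 -0.03 -0.02 1.9 0 0 0;7 -0.03 -0.02 1.9 0 0 0;7 0 0 1.9 0 0 0;7 0 0 1.7 0 0 0;7 0 0 0 0 0 0;2 0 0 0 0 0 0;2 0 0 0 0 0 0;2 0 0 0 0 0 0;2 0 0 0 0 0 0' 40
python3 -m jog '2 0 0 0 0 0 0;2 0 0 0 0 0 0;2 0 0 0 0 0 0;2 0 0 0 0 0 0'
```

```text
time: 17.03
tool_pos: [393.4, -322.5, 28.3]
ee_rot: [2.455, 1.954, 0.001]
contact_force: [-0.8, 0.4, 5.9]
opening: 28.7
finger_force: 39.3
time: 17.37
tool_pos: [393.4, -322.5, 28.2]
ee_rot: [2.455, 1.954, 0.001]
contact_force: [-0.5, 0.1, 6.9]
opening: 28.9
finger_force: 39.4
```

Gripped. Next: lift straight up.

```bash
python3 -m jog '2 0 0 -0.5 0 0 0;2 0 0 -1.5 0 0 0;2 0 0 -2 0 0 0;2 0 0 -2 0 0 0;2 0 0 -3 0 0 0;2 0 0 -3 0 0 0;2 0 0 -3 0 0 0;2 0 0 -2 0 0 0;2 0 0 0 0 0 0' 60
python3 - <<'E'
from go import *
plan(tub(52,185,29),20,0);plan(tub(52,185,29),20,1)
E
```

```text
time: 18.12
tool_pos: [393.5, -322.6, 201.5]
ee_rot: [2.452, 1.952, 0.002]
contact_force: [0.4, -0.4, -1.1]
opening: 28.6
finger_force: 59.3
t=18.12 at [ 393.5 -322.6  201.5] q [-0.69 -0.03 -0.    1.59 -0.    1.11] F [ 0.4 -0.4 -1.1] open 28.6 ff 59.3
to [413.5 382.2 185. ] row: shift cm [3.364 1.955 0.08 ] turn [ 0.0001  0.0004 -0.0763] N 20 max mm 38.9 rad 0.076
[[486.0, -198.0, 198.0], [537.0, -52.0, 195.0], [541.0, 103.0, 192.0], [499.0, 253.0, 188.0], [414.0, 382.0, 185.0]]
t=18.12 at [ 393.5 -322.6  201.5] q [-0.69 -0.03 -0.    1.59 -0.    1.11] F [ 0.4 -0.4 -1.1] open 28.6 ff 59.3
to [413.5 382.2 185. ] row: shift cm [ 2.241 -3.24   0.068] turn [ 0.0004 -0.0001  0.0808] N 20 max mm 39.4 rad 0.081
[[303.0, -195.0, 198.0], [257.0, -45.0, 194.0], [261.0, 112.0, 191.0], [315.0, 260.0, 188.0], [414.0, 382.0, 185.0]]
```

```bash
python3 - <<'E'
from go import *
plan((np.array([470,20,195.]),frame([0,0,-1],[.78,.62,0])),10)
E
```

```text
t=18.12 at [ 393.5 -322.6  201.5] q [-0.69 -0.03 -0.    1.59 -0.    1.11] F [ 0.4 -0.4 -1.1] open 28.6 ff 59.3
to [470.  20. 195.] row: shift cm [3.347 1.405 0.062] turn [ 0.0005  0.0006 -0.0898] N 10 max mm 36.3 rad 0.090
[[461.0, -195.0, 199.0], [480.0, -52.0, 196.0]]
```

```bash
python3 -m jog '2 3.35 1.4 0.06 0 0 -0.09;2 3.35 1.4 0.06 0 0 -0.09;2 3.35 1.4 0.06 0 0 -0.09;2 3.35 1.4 0.06 0 0 -0.09;2 3.35 1.4 0.06 0 0 -0.09;2 3.35 1.4 0.06 0 0 -0.09;2 3.35 1.4 0.06 0 0 -0.09;2 3.35 1.4 0.06 0 0 -0.09;2 3.35 1.4 0.06 0 0 -0.09;2 3.35 1.4 0.06 0 0 -0.09'
python3 - <<'E'
from go import *
plan(tub(52,185,29),10)
E
```

```text
time: 18.95
tool_pos: [467.7, 22.9, 189.4]
ee_rot: [1.356, 2.834, -0.001]
contact_force: [-0.5, 0.5, -0.6]
opening: 28.0
finger_force: 59.3
t=18.95 at [467.7  22.9 189.4] q [ 0.05 -0.12 -0.11  1.58 -0.    0.94] F [-0.5  0.5 -0.6] open 28.0 ff 59.3
to [413.5 382.2 185. ] row: shift cm [2.551 2.668 0.043] turn [-0.0001  0.     -0.0621] N 10 max mm 36.9 rad 0.062
[[473.0, 170.0, 188.0], [442.0, 314.0, 186.0]]
```

```bash
python3 -m jog '2 2.55 2.67 0.04 0 0 -0.062;2 2.55 2.67 0.04 0 0 -0.062;2 2.55 2.67 0.04 0 0 -0.062;2 2.55 2.67 0.04 0 0 -0.062;2 2.55 2.67 0.04 0 0 -0.062;2 2.55 2.67 0.04 0 0 -0.062;2 2.55 2.67 0.04 0 0 -0.062;2 2.55 2.67 0.04 0 0 -0.062;2 2.55 2.67 0.04 0 0 -0.062;2 2.55 2.67 0.04 0 0 -0.062'
python3 -m jog '2 0 0 0 0 0 0;2 0 0 0 0 0 0'
python3 - <<'E'
from go import *
plan(tub(52,78,27),5)
E
```

```text
time: 19.78
tool_pos: [415.0, 382.2, 185.2]
ee_rot: [0.429, 3.112, -0.002]
contact_force: [1.1, 0.1, -1.1]
opening: 28.6
finger_force: 59.4
time: 19.95
tool_pos: [414.7, 382.0, 184.9]
ee_rot: [-0.429, -3.112, 0.003]
contact_force: [-0.2, 0.6, -1.9]
opening: 28.9
finger_force: 59.6
t=19.95 at [414.7 382.  184.9] q [ 0.74  0.11  0.11  1.57 -0.    1.02] F [-0.2  0.6 -1.9] open 28.9 ff 59.6
to [411.6 382.7  78. ] row: shift cm [ 0.063 -0.     2.138] turn [-0.0004 -0.     -0.0004] N 5 max mm 21.4 rad 0.001
[[412.0, 383.0, 99.0]]
```

```bash
python3 -m jog '2 0.06 0 2.1 0 0 0;2 0.06 0 2.1 0 0 0;2 0.06 0 2.1 0 0 0;2 0.06 0 2.1 0 0 0;2 0.06 0 2.1 0 0 0;2 0 0 0 0 0 0;4.4 0 0 0 0 0 0;4.4 0 0 0 0 0 0;4.4 0 0 0 0 0 0;4.4 0 0 0 0 0 0'
python3 -m jog '4.4 0 0 -2 0 0 0;4.4 0 0 -3 0 0 0;4.4 0 0 -4 0 0 0;4.4 0 0 -4 0 0 0;4.4 -2 -4 0 0 0 0;4.4 -2 -4 0 0 0 0;4.4 -1 -4 0 0 0 0;4.4 0 -4 0 0 0 0;4.4 0 0 0 0 0 0;4.4 0 0 0 0 0 0'
python3 - <<'E'
from go import *
cv2.imwrite("pics/end.png",manip.capture("scene"))
cv2.imwrite("pics/endx.png",cv2.resize(cv2.imread("pics/end.png")[130:350,90:500],(800,430),interpolation=cv2.INTER_CUBIC))
E
```

```text
time: 20.78
tool_pos: [413.8, 381.9, 82.7]
ee_rot: [0.434, 3.109, 0.002]
contact_force: [-0.0, 0.1, -0.0]
opening: 44.0
finger_force: 0.0
time: 21.62
tool_pos: [416.3, 218.7, 212.7]
ee_rot: [0.438, 3.108, 0.002]
contact_force: [1.1, 0.2, -0.1]
opening: 43.8
finger_force: 0.0
```

View pics/endx.png

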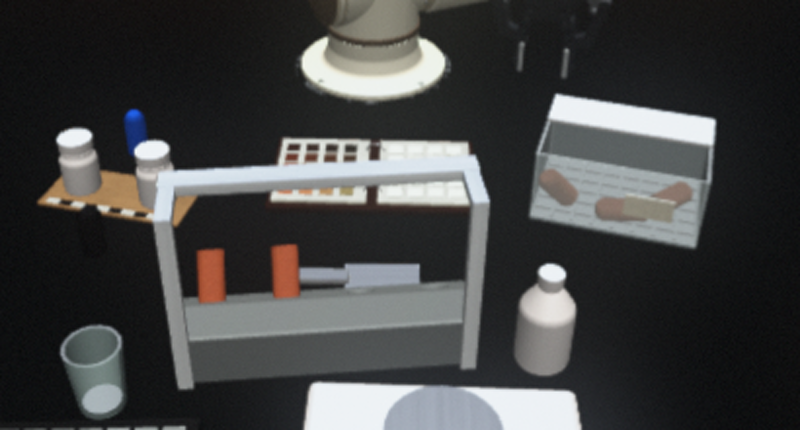

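The final picture shows all three stubs in the tub, at crop (557,185), (615,207) and (675,195). The whole plugs are still in their wells, and the jars, bottle, beaker and spatula are where they were.

```bash
python3 -c "
from workcell import manip
print(manip.hand_in())"
```

```text
the job is handed in; nothing more can be done
None
```

All three broken plugs are in the reject tub, each lowered into its open half before release; nothing else in the scene was moved, and the job was handed in at about 22 s.

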